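# Lock the slicer's blade cover with a hairpin spring clip

## Task

Swing the bench slicer's blade cover down until it lies flat, so that the locking stud stands up through its slot. Then take the hairpin spring clip from the bench and, keeping it flat on the cover below the stud's head, push it sideways over the stud until its legs snap past the bulge and it is fully home, then let go of it. Push with feeling, about 10 N, and stop as soon as it is home, for ramming bends it; leave the other things on the bench where they are.

Things in the scene. Friction and masses are not known exactly. Their poses are not given: they have to be found in the camera images.
- slicer: The bench slicer, fixed to the bench: a low aluminium base 160 (x) by 190 (y) mm, its top 34 mm above the bench, with a steel cover plate hinged along its left (+y) side. Origin: centre of its underside on the bench; x points to its far side, y to its hinge side, z up. It may stand up to 0.35 rad turned about z
- cover_hinge (a point): the middle of the cover's hinge axis, which runs along the slicer's x, 40.5 mm above the bench and 91 mm to +y of the slicer's centre. Axes as the slicer's
- cover (a joint): angle of the blade cover, rad: 0 flat on the slicer, growing as its right-hand (-y) edge rises. Its stiff hinge stays where it is left and closes with a few N on that edge. Steel plate 150 mm along x, 5 mm thick, from 6 to 176 mm from the axis (middle plane through the axis), and a 50 mm wide lip on to 189 mm; closed, its top is 43 mm above the bench
- cover_press (a point): a point on top of the cover, 150 mm from the hinge axis and 35 mm to -x of the plate's middle, good to press on: clear of the stud. Its axes turn with the cover
- clip_grip (a point): centre, half-way up, of the upright black pull tab of the loose hairpin clip (tab 26 mm along x, 10 mm thick along y, 40 mm tall; it stands on the same surface as the clip). Axes: x along the legs to the open mouth, y across, z up. The clip weighs about 80 g
- clip_seat (a point): underside of the clip at the middle of the round seat between its legs, 51 mm to +x of the tab's centre and 20 mm below it; same axes. This point comes onto the stud's axis (within 1.5 mm) when the clip is home. Behind the legs the clip is solid; its tongue ends 7 mm behind this point and meets the shank hard, with about 1 mm of play
- clip: the same clip (origin as clip_seat). Its sprung legs are 6 mm round wire, lying flat; centre lines 15 mm apart at the seat, pinched to 9.6 mm at 7 mm ahead of it (the bulge), flared to a 25 mm mouth 24 mm ahead (wire ends at 27 mm). The stud: polished 12 mm shank, free for 12 mm above the cover, then a 20 mm wide head 7 mm high; below, a 26 mm collar just lower than the cover
- spoon: bystander: table spoon, 188 mm long, lying to the right of the slicer; origin under its middle
- peeler: bystander: peeler with black handle, 170 mm long; origin under its middle
- pan: bystander: small steel food pan 108 x 176 x 65 mm; origin under its middle
- mill: bystander: wooden pepper mill, 58 mm wide, 160 mm tall; origin under its middle
- spice: bystander: spice jar with red cap, 45 mm wide, 106 mm tall; origin under its middle
- slot_mid (a point): middle of the slot in the closed cover (65 x 29 mm along x, y), level with the cover's top (43 mm above the bench; 30 mm to +x, 55 mm to -y of the slicer's centre). Axes as the slicer's. The upright locking stud is bolted somewhere along this slot, its axis up to 18 mm to +x or -x of this point: no reading tells where, feel for it. It is centred in y
- leg_left (a joint): spread of the clip's left (+y) leg, rad: 0 free, about 0.03 when the seat grips the stud's shank, about 0.1 on the bulge. The legs touch the stud about 20 mm before home; the push rises to 8 to 12 N over 8 mm, drops past the bulge and turns into a forward pull for 7 mm, then the tongue stops hard on the shank: home
- leg_right (a joint): the same of the right (-y) leg
Mind the look-alikes: they are no part of the job. What is shaped like the clip but blue or orange is not meant.

How it is judged:
By the outcome, as a careful person would: the job done as asked, in the order asked, and still so for the second after the job is handed in, with the robot touching nothing.
It also fails if it takes over 69 s, if anything falls off the work surface, if the arm or the gripper's body presses on something with over 40 N, if the wrist force passes 120 N, or if a joint passes its speed limit or range.

## Robot

A 6-joint arm with a two-finger parallel gripper is mounted at the origin on a cart in front of the work surface, level with it; the furniture and walls round the work are solid. World frame = base frame: x ahead of the robot, y to its left, z up, the work surface at z = 0. Lengths are in mm, angles in rad, forces in N, time in s.
With the tool pointing down it reaches from about 325 to 775 mm from the base axis. Payload 5.5 kg.
Tool frame: the origin (TCP) lies at the very end of the fingers, on their centre line; the grasp point (between the pads) lies pinch_z behind it (pinch_z is the distance from the TCP to the grasp point, in mm); z points along the fingers, y is the line along which they close (so a half turn about z gives the same grasp; the last joint's range is limited). The gripper opens to 88 mm and grips with 3 to 60 N. Pads are 20 mm wide; open, the fingers measure 115 mm over their backs; the gripper's body (75 mm by 178 mm) begins 61 mm behind the grasp point.
Start: joints at [1.062, 0.091, 1.231, -0, 1.82, -0.057], TCP at [261.958, 539.81, 193.031] pointing down, gripper open.
Joint ranges: [-2.87, 2.87], [-0.86, 2.18], [0.17, 2.46], [-1.51, 4.65], [0.06, 2.69], [-2.65, 2.65]. Speed limits (rad/s): [2.57, 2.57, 3.01, 3.14, 3.14, 3.14].

## Interface

Orientations are given as a rotation vector (axis times angle).
In Python, from rig import get_state, camera, close_job, pinch_z gives the robot as it stands.
- The arm moves only by the shell command python3 -m jog 'ROWS' [OPENING] [FORCE]. ROWS is JSON, a list of rows, each a list of 4 numbers: the shift along the tool's x, y, z in m, then the turn about the tool's z in rad. A call has 1 to 8 rows; each row shifts and turns the commanded pose from where the row before left it, along the tool's axes as they then stand; what a row does not reach is not made up. A row lasts 1/8 s, in which the tool goes at most 62.5 mm and 10.7 degrees, less where a joint would pass 70% of its speed; a pose out of reach is approached as far as the arm can. A call with a gripper value outside its range is refused whole. OPENING is the gripper command: -1 is shut, 1 is fully open, values between are in proportion, set as the call begins (- or left out, the last holds). The fingers move at their own pace and stop on an object; FORCE is the grip in N (left out, the last holds). Time passes only in rows, so rows that do not move let the fingers close. It gives the time, the measured TCP pose, the force, the opening and the grip force at its end, in the units of the state.
- get_state(): the state, without advancing time (a new reading comes with each control period).
- camera(name): name is "side" or "top" or "wrist"; returns a dict with "color" (480x640x3 uint8, red, green, blue), "z_map" (480x640 float32, mm along the optical axis (not along the pixel's ray), 0 where there is no reading), "intrinsics" (3x3 intrinsics, pixels), "xyz" and "orientation" of the camera in the world. Camera axes: x right, y down, z forward; pixel columns grow to the right and rows downward; lengths in mm; the calibration is good to about 2 mm. A picture is of the moment at which its call begins.
- close_job(): hands the job in; it is judged then, once.
The state is a dict: "t": time; "qpos": joint angles; "joint_velocities": joint speeds; "effort": joint torques, N m; "eef_pos": TCP position; "tool_rot": TCP orientation; "force": force on the tool from outside, world axes, zero at the start; "moment": the same for the moment, N m; "opening": finger opening in mm; "finger_force": force on a finger pad.
Only numpy, scipy, OpenCV 4.12 (cv2) and the standard library are available. Lean on these libraries where they do the work, as an engineer would, in place of code of your own. Each camera call takes 0.05 s, during which the arm holds its last target. There are 200 camera calls.

## Working session

There is one attempt and no reset: what is moved stays moved. The work goes in short steps, Python scripts to look and compute and a shell command to move; the robot and the scene stay as the last step left them, time stands still between calls to the robot, and variables do not carry over. Pictures are saved under pics/ and viewed, at most 10 in all, crops included, and the job is handed in when it is done.

```bash
ls; mkdir -p pics
cat > h.py <<'E'
import numpy as np, cv2
from scipy.spatial.transform import Rotation as R
from rig import get_state, camera, close_job, pinch_z
def snap(n):
    c=camera(n); c['K']=np.array(c['intrinsics']); o=np.array(c['orientation'],float)
    c['R']=o if o.shape==(3,3) else R.from_rotvec(o).as_matrix(); c['p']=np.array(c['xyz'],float); return c
def cloud(c):
    v,u=np.mgrid[0:480,0:640]; z=c['z_map']; K=c['K']
    P=np.stack([(u-K[0,2])/K[0,0]*z,(v-K[1,2])/K[1,1]*z,z],-1)
    return P@c['R'].T+c['p']
def ray(c,u,v,h):
    d=c['R']@np.linalg.inv(c['K'])@[u,v,1]; return c['p']+d*(h-c['p'][2])/d[2]
def proj(c,P):
    q=c['K']@(c['R'].T@(np.array(P,float)-c['p'])); return q[:2]/q[2]
E
python3 - <<'E'
from h import *
t=snap('top'); s=snap('side')
cv2.imwrite('pics/top.png',t['color'][:,:,::-1]); cv2.imwrite('pics/side.png',s['color'][:,:,::-1])
print(t['p'],t['R'],s['p'],s['R'],pinch_z); print(get_state())
import pickle; pickle.dump((t,s),open('ts.pkl','wb'))
E
```

```text
pics
[ 345.18729798  -57.37901732 1221.35580442] [[-0.29414877 -0.93108225  0.2157831 ]
 [-0.95575868  0.28687452 -0.0650258 ]
 [-0.00135831 -0.22536383 -0.97427373]] [ 427.45670913 -869.83627658  698.80940421] [[ 0.98431526 -0.10724998  0.14007468]
 [-0.17635792 -0.61898827  0.76534398]
 [ 0.00462146 -0.77804303 -0.62819398]] 18.700000000000003
{'t': 0.1, 'qpos': array([ 1.06232060e+00,  9.17987480e-02,  1.23174068e+00,  1.85693618e-05,
        1.81982156e+00, -5.67087001e-02]), 'joint_velocities': array([ 8.68575509e-04,  1.58671643e-04, -2.87855089e-03, -4.01948440e-05,
        7.53953128e-05,  2.97659682e-04]), 'effort': array([ 2.98837112e-03, -4.47855270e+01, -4.07572353e+01,  7.00868201e-02,
        2.82853644e-02, -7.26239523e-05]), 'eef_pos': array([261.77841776, 539.52752612, 192.0249175 ]), 'tool_rot': array([-7.03493173e-01, -3.06128864e+00,  2.65920567e-03]), 'force': array([ 0.64712105, -0.3279441 ,  0.45311698]), 'moment': array([ 0.01790507,  0.00548037, -0.00813645]), 'finger_force': 0.0, 'opening': 87.54537498968317}
```

View pics/top.png

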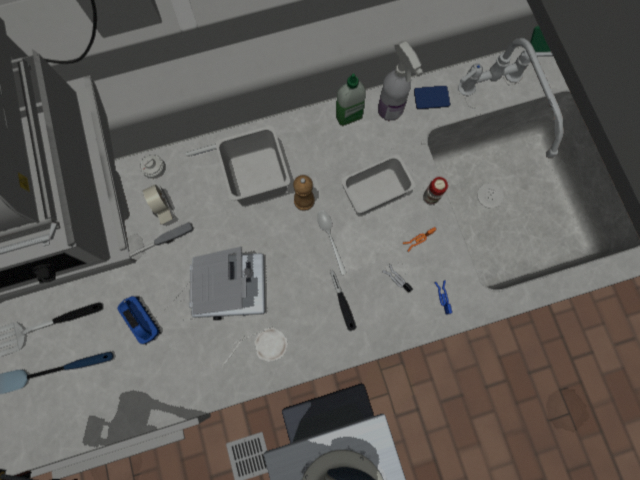

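View pics/side.png

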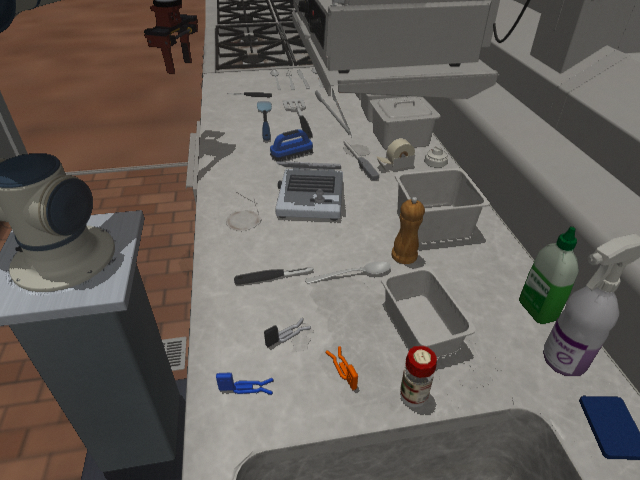

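The top view shows the slicer at about (228,285) with its cover raised. The steel clip with the black tab is at (398,278), tab at (406,287), and the blue and orange ones are decoys. The side view shows the clip at (287,333) and the slicer at (310,195). I'll measure these next.

Run:
```python
from h import *
import pickle; t,s=pickle.load(open('ts.pkl','rb'))
P=cloud(t); Q=cloud(s)
print('bench z',[np.median(X[..,2] if 0 else X[a:b,c:d,2]) for X,a,b,c,d in((P,340,350,395,410),(Q,300,310,340,360))])
# clip
for n,c,X,(u0,u1,v0,v1) in(('top',t,P,(380,418,258,298)),('side',s,Q,(258,320,315,352))):
    im=c['color'][v0:v1,u0:u1].astype(int).sum(2)/3; x=X[v0:v1,u0:u1]
    m=im<55; print(n,'tab',m.sum(),'xyz med',np.median(x[m],0),'min',x[m].min(0),'max',x[m].max(0))
    r=cv2.minAreaRect(np.argwhere(m)[:,::-1].astype(np.float32)); print(np.array(r[0])+[u0,v0],r)
    top=m&(x[...,2]>33); 
    if top.sum()>3:
        p=x[top]; print('tabtop n',top.sum(),p.mean(0), cv2.minAreaRect(p[:,:2].astype(np.float32)))
# slicer by height
reg=(P[...,0]>150)&(P[...,0]<650)&(P[...,1]>50)&(P[...,1]<400)
vv,uu=np.mgrid[0:480,0:640]
box=(uu>185)&(uu<270)&(vv>242)&(vv<325)
for a,b in((28,38),(39,47),(47,300)):
    m=box&(P[...,2]>a)&(P[...,2]<b); print(a,m.sum())
    if m.sum()>10: print(P[m].min(0),P[m].max(0),cv2.minAreaRect(P[m][:,:2].astype(np.float32)))
big=np.hstack([cv2.resize(c['color'][v0:v1,u0:u1][:,:,::-1],(400,400),interpolation=cv2.INTER_CUBIC) for c,u0,u1,v0,v1 in((t,180,275,238,333),(s,265,355,145,235))])
cv2.imwrite('pics/c1.png',big)
# clip crop as well
big=np.hstack([cv2.resize(c['color'][v0:v1,u0:u1][:,:,::-1],(400,400),interpolation=cv2.INTER_CUBIC) for c,u0,u1,v0,v1 in((t,376,420,256,300),(s,255,325,300,370))])
a=cv2.imread('pics/c1.png'); cv2.imwrite('pics/c1.png',cv2.resize(np.vstack([a,big]),(600,600)))
```

```text
File "<stdin>", line 4
    print('bench z',[np.median(X[..,2] if 0 else X[a:b,c:d,2]) for X,a,b,c,d in((P,340,350,395,410),(Q,300,310,340,360))])
                                 ^
SyntaxError: invalid syntax
```

Run:
```python
from h import *
import pickle; t,s=pickle.load(open('ts.pkl','rb'))
P=cloud(t); Q=cloud(s)
print('bench z',np.median(P[340:350,395:410,2]),np.median(Q[300:310,330:350,2]))
for n,c,X,(u0,u1,v0,v1) in(('top',t,P,(380,418,258,298)),('side',s,Q,(258,320,315,352))):
    im=c['color'][v0:v1,u0:u1].astype(int).sum(2)/3; x=X[v0:v1,u0:u1]
    m=im<55; print(n,'tab',m.sum(),'xyz med',np.median(x[m],0),'min',x[m].min(0),'max',x[m].max(0))
    r=cv2.minAreaRect(np.argwhere(m)[:,::-1].astype(np.float32)); print(np.array(r[0])+[u0,v0],r)
    top=m&(x[...,2]>33)
    if top.sum()>3:
        p=x[top]; print('tabtop n',top.sum(),p.mean(0), cv2.minAreaRect(p[:,:2].astype(np.float32)))
vv,uu=np.mgrid[0:480,0:640]
box=(uu>185)&(uu<270)&(vv>242)&(vv<325)
for a,b in((28,38),(39,47),(47,300)):
    m=box&(P[...,2]>a)&(P[...,2]<b); print(a,m.sum())
    if m.sum()>10: print(P[m].min(0),P[m].max(0),cv2.minAreaRect(P[m][:,:2].astype(np.float32)))
f=lambda c,u0,u1,v0,v1:cv2.resize(c['color'][v0:v1,u0:u1][:,:,::-1],(300,300),interpolation=cv2.INTER_CUBIC)
cv2.imwrite('pics/c1.png',np.vstack([np.hstack([f(t,180,275,238,333),f(s,265,355,145,235)]),np.hstack([f(t,376,420,256,300),f(s,255,325,300,370)])]))
```

```text
bench z -0.9502129919987965 -0.19373273479186537
top tab 48 xyz med [ 436.15970601 -314.97424909   37.63612382] min [ 424.69839914 -322.75926997   16.98673166] max [ 447.30721614 -308.82103692   44.91055839]
[407.25000381 286.75000381] ((27.250003814697266, 28.750003814697266), (8.485280990600586, 4.949747562408447), 45.0)
tabtop n 31 [ 436.07666284 -316.00946891   39.5978939 ] ((436.7176513671875, -316.005615234375), (21.468107223510742, 8.80462646484375), 28.111026763916016)
side tab 223 xyz med [ 436.47942693 -322.12606093   24.74063684] min [ 424.49043845 -327.9692154    -0.84316902] max [ 449.0217094  -311.70080494   42.1992548 ]
[271.07999802 336.05999947] ((13.079998016357422, 21.059999465942383), (19.091882705688477, 13.717872619628906), 81.8698959350586)
tabtop n 73 [ 436.14273519 -320.47366069   37.66708362] ((436.90472412109375, -319.74896240234375), (23.544239044189453, 9.774599075317383), 27.328275680541992)
28 1516
[482.13871638  22.5292262   28.03890074] [673.90986996 238.62761326  37.9838549 ] ((575.7605590820312, 134.69029235839844), (193.7197723388672, 168.76194763183594), 76.23161315917969)
39 186
[496.32105874  36.26269286  39.04168743] [671.02660281 237.71494478  46.97787047] ((585.434814453125, 135.9999542236328), (185.91775512695312, 142.64083862304688), 77.9814453125)
47 2869
[495.32783005  60.37336315  47.04444696] [673.12754689 230.8865773  150.10098519] ((583.9349365234375, 144.86044311523438), (159.8330841064453, 150.77528381347656), 75.99097442626953)
```

View pics/c1.png

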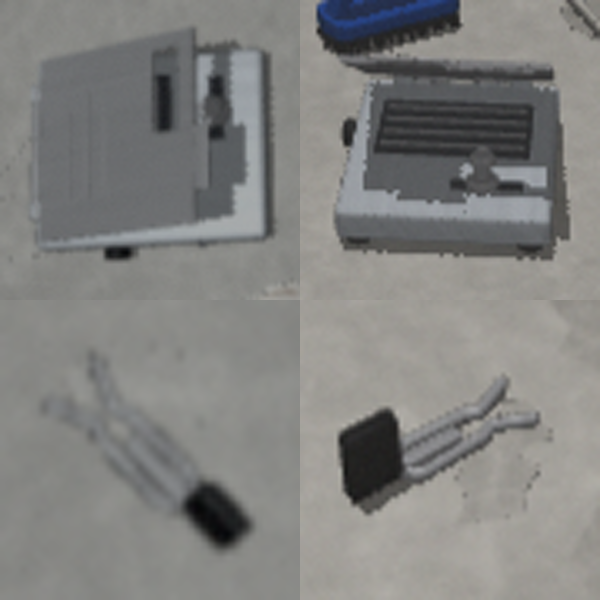

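The crops show the stud head through the open cover and the clip lying with its legs pointing roughly +x. Next come the slicer pose, cover plane, clip axis, and a stud estimate that I'll check by feel.

Run:
```python
from h import *
import pickle; t,s=pickle.load(open('ts.pkl','rb'))
P=cloud(t); Q=cloud(s)
vv,uu=np.mgrid[0:480,0:640]
box=(uu>185)&(uu<270)&(vv>242)&(vv<325)
m=box&(P[...,2]>55)&(P[...,2]<300); p=P[m]
for _ in range(3):
    A=np.c_[p[:,:2],np.ones(len(p))]; k=np.linalg.lstsq(A,p[:,2],rcond=None)[0]; r=p[:,2]-A@k; p=p[abs(r)<4]
n=np.array([-k[0],-k[1],1]); n/=np.linalg.norm(n); ang=np.arccos(n[2])
yaw=np.arctan2(k[0],-k[1]); yaw=np.arctan2(-k[1],-k[0])-np.pi/2
print('cover angle',ang,'up dir',np.degrees(np.arctan2(k[1],k[0])),'n',len(p),r.std())
u=-np.array(k[:2])/np.hypot(*k[:2]); yaw=np.arctan2(u[1],u[0])-np.pi/2; print('yaw from plane',yaw)
for yw in (yaw,-0.241):
    X=np.array([np.cos(yw),np.sin(yw)]);Y=np.array([-X[1],X[0]])
    c=p[:,:2]@np.c_[X,Y]
    print('cover x range',np.percentile(c[:,0],[.3,99.7]),'mid',np.percentile(c[:,0],[.3,99.7]).mean())
    # hinge: mid-plane at z=40.5 -> top surface there offset 2.5/cos
    d=(40.5+2.5/np.cos(ang)-k[2])  # k0 x+k1 y = d
    hy=d/(k[:2]@Y) ; print('hinge Y via plane (mid x corrected)',(d-(k[:2]@X)*c[:,0].mean())/(k[:2]@Y))
    b=Q[(Q[...,2]>31)&(Q[...,2]<37)&(Q[...,0]>470)&(Q[...,0]<690)&(Q[...,1]>10)&(Q[...,1]<250)][:,:2]@np.c_[X,Y]
    print('side base top x',np.percentile(b[:,0],[.5,99.5]),'y',np.percentile(b[:,1],[.5,99.5]))
    b=P[box&(P[...,2]>31)&(P[...,2]<37)][:,:2]@np.c_[X,Y]
    print('top base  x',np.percentile(b[:,0],[.5,99.5]),'y',np.percentile(b[:,1],[.5,99.5]))
# stud head
q=Q[150:210,285:340].reshape(-1,3); q=q[(q[:,2]>54)&(q[:,2]<66)&(q[:,1]<130)]; print('stud side',len(q),q.mean(0) if len(q) else 0,np.ptp(q,axis=0) if len(q) else 0)
b=box&(uu>240)&(P[...,2]>54)&(P[...,2]<66)&(P[...,1]<100); q=P[b]; print('stud top',len(q),np.median(q,0) if len(q) else 0)
# clip wires
for n,c,X_,(u0,u1,v0,v1) in(('top',t,P,(380,412,258,290)),('side',s,Q,(280,320,315,350))):
    x=X_[v0:v1,u0:u1]; m=(x[...,2]>3.5)&(x[...,2]<12); p=x[m]
    C=np.median(p,0); print(n,len(p),'wire centroid',p.mean(0),'axis',cv2.fitLine(p[:,:2].astype(np.float32),cv2.DIST_L2,0,.01,.01).ravel(), 'dir from tab',np.degrees(np.arctan2(p[:,1].mean()+318.5,p[:,0].mean()-436.7)))
```

```text
cover angle 0.5696934048571785 up dir -104.7804127592116 n 1921 1.502490825572923
yaw from plane -0.25796686745202235
cover x range [452.79884869 601.52299113] mid 527.1609199069457
hinge Y via plane (mid x corrected) 368.4604964056876
side base top x [451.11865481 606.50475102] y [181.16509431 366.1631857 ]
top base  x [447.45526356 606.11365264] y [181.51945322 366.45151564]
cover x range [457.21501312 606.58526479] mid 531.9001389538017
hinge Y via plane (mid x corrected) 359.610044930822
side base top x [455.60079711 611.00413597] y [172.42168667 357.19052295]
top base  x [452.56596928 609.54324308] y [172.38010562 358.17719819]
stud side 37 [593.71821521  69.52576051  60.1065538 ] [18.55580293 21.21595775  6.99476569]
stud top 46 [592.71484383  71.26157006  60.91575013]
top 158 wire centroid [ 475.22484907 -299.46265765    5.7852017 ] axis [ 9.3886280e-01  3.4429157e-01  4.7522485e+02 -2.9946265e+02] dir from tab 26.29662444741771
side 205 wire centroid [ 475.12118919 -300.90108167    5.53616383] axis [ 8.9033467e-01  4.5530665e-01  4.7512119e+02 -3.0090109e+02] dir from tab 24.610261914252856
```

```bash
python3 -m jog '[[-0.044,-0.028,0,0],[-0.044,-0.028,0,0],[-0.044,-0.028,0,0],[-0.044,-0.028,0,0],[-0.044,-0.028,0,0],[-0.044,-0.028,0,0],[-0.044,-0.028,0,0],[-0.044,-0.028,0,0]]' -1 30
cat >> h.py <<'E'
def go(x,y,z,yawy=None):
    "shift in tool axes (m) to reach world x,y,z mm; turn so tool y points to yawy (rad)"
    st=get_state(); M=R.from_rotvec(st['tool_rot']).as_matrix()
    d=M.T@(np.array([x,y,z])-st['eef_pos'])/1000
    a=np.arctan2(M[1,1],M[0,1]); tr=0
    if yawy is not None: tr=-((yawy-a+np.pi/2)%np.pi-np.pi/2)
    print('t',st['t'],'pos',st['eef_pos'].round(1),'F',st['force'].round(1),'open',st['opening'].round(1),'q',st['qpos'].round(2),'\nshift',d.round(4),'turn',round(tr,3),'tilt',M[2,:2].round(3),'yangle',round(a,3))
E
python3 -c "
from h import *
go(535.4,98.2,150)"
```

```text
t: 1.1
eef_pos: [481.3, 183.0, 192.6]
tool_rot: [-0.704, -3.061, 0.0]
force: [1.8, -0.1, 0.2]
opening: 11.2
finger_force: 0.0Traceback (most recent call last):
  File "<string>", line 3, in <module>
    go(535.4,98.2,150)
    ~~^^^^^^^^^^^^^^^^
  File "h.py", line 21, in go
    print('t',st['t'],'pos',st['eef_pos'].round(1),'F',st['force'].round(1),'open',st['opening'].round(1),'q',st['qpos'].round(2),'\nshift',d.round(4),'turn',round(tr,3),'tilt',M[2,:2].round(3),'yangle',round(a,3))
                                                                                   ^^^^^^^^^^^^^^^^^^^
AttributeError: 'float' object has no attribute 'round'
```

```bash
sed -i "s/st\['opening'\].round(1)/round(st['opening'],1)/" h.py
python3 -m jog '[[-0.043,-0.026,0,0],[-0.043,-0.026,0,0],[0,0,0.02,0],[0,0,0.022,0],[0,0,0,0]]'
python3 -c "
from h import *
go(535.4,98.2,130)"
```

```text
t: 1.72
eef_pos: [534.3, 99.9, 148.5]
tool_rot: [-0.703, -3.057, 0.003]
force: [0.6, 0.3, -0.6]
opening: 0.4
finger_force: 0.0
t 1.725 pos [534.3  99.9 148.5] F [ 0.6  0.3 -0.6] open 0.4 q [ 0.12 -0.06  1.46 -0.    1.74 -1.  ] 
shift [-0.0018 -0.001   0.0185] turn 0 tilt [ 0.004 -0.003] yangle 1.119
```

```bash
python3 -m jog '[[0,0,0.01,0],[0,0,0.012,0],[0,0,0.012,0],[0,0,0.012,0],[0,0,0.012,0]]'
```

```text
t: 2.35
eef_pos: [535.5, 100.3, 92.4]
tool_rot: [0.704, 3.062, -0.0]
force: [-0.1, 0.2, 1.0]
opening: 0.5
finger_force: 0.5
```

```bash
python3 -m jog '[[0,0,0.012,0],[0,0,0.012,0]]'; python3 -m jog '[[0,0,0.01,0],[0,0,0.006,0]]'
python3 -c "
from h import *
w=snap('side'); cv2.imwrite('pics/s2.png',cv2.resize(w['color'][100:260,200:420,::-1],(660,480)))
"
```

```text
t: 2.6
eef_pos: [535.6, 100.2, 68.3]
tool_rot: [0.704, 3.062, -0.0]
force: [-1.2, -0.9, 1.6]
opening: 0.3
finger_force: 0.5
t: 2.85
eef_pos: [535.3, 100.2, 52.2]
tool_rot: [-0.704, -3.061, 0.0]
force: [-0.2, -0.3, 1.3]
opening: 0.3
finger_force: 0.5
```

View pics/s2.png

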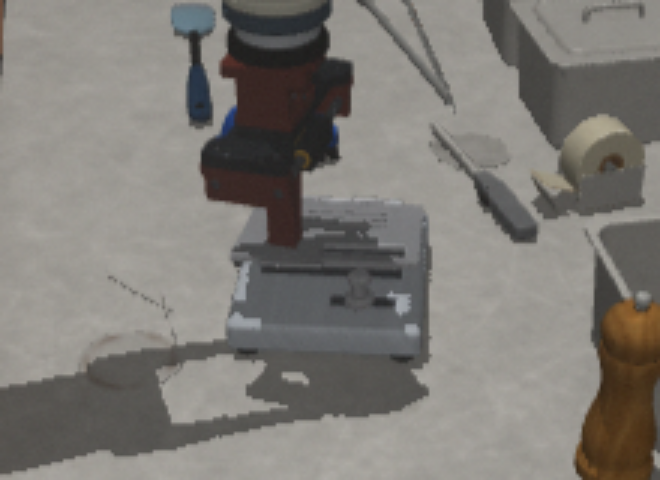

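The fingers are pushing the cover down: its plate is now low under them and the stud head shows at about (357,290) in the crop. I'll keep pressing until it bottoms out.

```bash
python3 -m jog '[[0,0,0.004,0],[0,0,0.003,0]]'; python3 -m jog '[[0,0,0.002,0],[0,0,0.002,0]]';python3 -m jog '[[0,0,0.001,0],[0,0,0.001,0]]'
```

```text
t: 3.15
eef_pos: [535.7, 100.3, 46.2]
tool_rot: [0.704, 3.061, 0.0]
force: [-0.2, 0.1, 0.9]
opening: -0.0
finger_force: 0.5
t: 3.4
eef_pos: [535.6, 100.3, 42.1]
tool_rot: [0.704, 3.061, 0.0]
force: [-0.2, -1.1, 0.7]
opening: 0.3
finger_force: 0.5
t: 3.65
eef_pos: [535.6, 100.3, 40.1]
tool_rot: [0.704, 3.062, 0.0]
force: [0.1, 0.0, 0.5]
opening: 0.3
finger_force: 0.5
```

Run:
```python
from h import *
s=snap('side');t=snap('top')
f=lambda c,u0,u1,v0,v1:cv2.resize(c['color'][v0:v1,u0:u1][:,:,::-1],(400,400),interpolation=cv2.INTER_CUBIC)
cv2.imwrite('pics/s3.png',np.hstack([f(s,265,355,145,235),f(t,180,275,238,333)]))
P=cloud(s)
X=np.array([.969,-.247]);Y=np.array([.247,.969])
l=np.stack([(P[...,:2]-[580.2,132.2])@X,(P[...,:2]-[580.2,132.2])@Y,P[...,2]],-1)
for y in range(90,-120,-15):
  print(y,[ (lambda q:round(float(np.median(q)),1) if len(q) else None)(l[(abs(l[...,1]-y)<5)&(abs(l[...,0]-x)<8)][:,2]) for x in (-65,-50,-20,0,20,40,60)])
```

```text
90 [None, None, 44.0, 43.6, 44.3, 44.6, 43.9]
75 [None, None, 45.6, 45.5, 46.3, 45.8, 45.8]
60 [None, None, 49.2, 49.5, 48.8, 49.5, 48.8]
45 [None, None, 51.8, 51.7, 51.5, 51.2, 51.3]
30 [54.5, None, 54.8, 162.8, 169.5, 54.1, 55.1]
15 [57.6, 463.6, 187.2, 186.6, 58.0, 57.4, 56.8]
0 [459.8, 462.5, 59.5, 60.8, 47.3, 58.5, 59.8]
-15 [452.2, 459.7, 64.0, 63.1, 62.6, 63.5, 62.6]
-30 [66.2, 457.7, 100.2, 165.7, 64.8, 65.0, 61.9]
-45 [272.4, 74.4, 93.5, 248.0, 37.7, 33.1, 34.3]
-60 [311.4, 251.0, 178.4, 293.0, 40.8, 39.0, 34.7]
-75 [234.7, 301.0, 299.8, 163.0, 73.0, 35.4, 72.0]
-90 [23.1, 28.1, 119.7, 379.8, 407.3, 20.9, 18.5]
-105 [191.8, 408.8, 420.2, 417.9, -0.6, -1.2, -1.5]
```

View pics/s3.png

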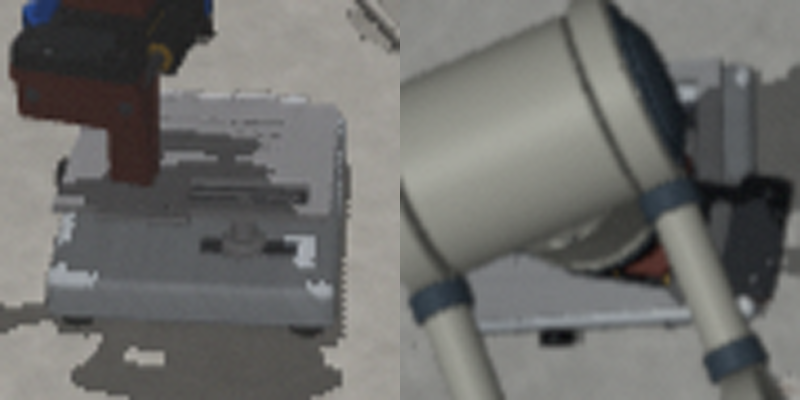

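Run:
```python
from h import *
s=snap('side'); P=cloud(s); st=get_state(); print(st['eef_pos'],st['force'],st['effort'].round(1))
for z in (40,55,67,80): print(z,proj(s,[535.6,100.3,z]))
im=s['color'].astype(int); m=(im[...,0]>1.5*im[...,1])&(im[...,0]>50)&(P[...,2]>0)&(P[...,2]<150); m[:, :270]=0; m[:,330:]=0
v,u=np.where(m); print(len(v)); p=P[m]
for vv in range(v.max()-12,v.max()+1,2):
    k=v==vv; print(vv,u[k].min(),u[k].max(),np.median(p[k],0).round(1))
# depth column below the finger
for vv in range(180,215,3): print(vv,P[vv,295].round(0),P[vv,275].round(0),im[vv,295])
```

```text
[535.51509667 100.30259835  39.96175082] [ 0.48570562 -0.57647327  0.66213976] [  0.1 -38.3 -39.6   0.1   0.1  -0. ]
40 [294.40474554 193.9927749 ]
55 [294.21346706 188.97214959]
67 [294.05819623 184.89664306]
80 [293.88768173 180.42102521]
20Traceback (most recent call last):
  File "<stdin>", line 7, in <module>
    return umr_minimum(a, axis, None, out, keepdims, initial, where)
ValueError: zero-size array to reduction operation minimum which has no identity
```

Run:
```python
from h import *
s=snap('side'); P=cloud(s); im=s['color']
X=np.array([.969,-.247]);Y=np.array([.247,.969])
L=np.stack([(P[...,:2]-[580.2,132.2])@X,(P[...,:2]-[580.2,132.2])@Y,P[...,2]],-1)
for v in range(174,204,2): print(v,*[(L[v,u].round(0).astype(int).tolist(),im[v,u].tolist()) for u in (280,294,310,330)])
```

```text
174 ([-96, 116, -2], [158, 156, 149]) ([-23, -127, 151], [58, 40, 36]) ([-3, 32, 55], [119, 119, 121]) ([49, 41, 52], [125, 124, 126])
176 ([-95, 107, -3], [154, 150, 146]) ([-33, -52, 99], [55, 39, 35]) ([-2, 20, 56], [69, 68, 69]) ([50, 26, 54], [123, 123, 125])
178 ([-93, 94, -1], [152, 149, 145]) ([-34, -51, 93], [54, 39, 37]) ([0, 6, 59], [71, 69, 71]) ([51, 12, 57], [125, 124, 126])
180 ([-92, 86, -3], [123, 121, 119]) ([-34, -52, 88], [54, 39, 35]) ([1, -8, 62], [123, 123, 124]) ([51, -3, 61], [123, 124, 125])
182 ([-72, -29, 65], [121, 120, 123]) ([-34, -53, 82], [56, 38, 37]) ([2, -18, 62], [70, 70, 70]) ([52, -12, 61], [123, 125, 127])
184 ([-71, -40, 66], [126, 128, 129]) ([-34, -50, 75], [55, 36, 36]) ([3, -32, 65], [70, 70, 71]) ([53, -28, 65], [122, 124, 124])
186 ([-68, -54, 70], [87, 87, 89]) ([-35, -49, 69], [61, 55, 55]) ([4, -39, 64], [83, 84, 85]) ([53, -36, 64], [107, 107, 108])
188 ([-67, -66, 72], [71, 70, 73]) ([-33, -64, 72], [71, 72, 72]) ([0, -3, 34], [75, 75, 76]) ([52, 2, 34], [61, 63, 64])
190 ([-65, -80, 75], [126, 126, 128]) ([-32, -73, 73], [70, 69, 70]) ([7, -69, 72], [65, 67, 67]) ([52, -10, 35], [60, 62, 63])
192 ([-65, -81, 70], [85, 85, 86]) ([-30, -85, 75], [72, 72, 72]) ([8, -78, 73], [81, 80, 81]) ([55, -76, 74], [71, 71, 72])
194 ([-73, -34, 33], [153, 157, 161]) ([-29, -95, 76], [87, 87, 88]) ([3, -30, 34], [88, 89, 91]) ([56, -81, 71], [84, 84, 85])
196 ([-72, -45, 34], [158, 162, 166]) ([-36, -43, 35], [90, 92, 94]) ([3, -37, 32], [92, 91, 95]) ([54, -34, 33], [88, 90, 94])
198 ([-70, -54, 35], [151, 157, 160]) ([-35, -53, 35], [90, 92, 95]) ([4, -46, 33], [76, 78, 80]) ([54, -45, 35], [148, 152, 156])
200 ([-69, -63, 34], [91, 92, 94]) ([-34, -60, 34], [90, 91, 93]) ([5, -57, 35], [49, 49, 53]) ([55, -49, 32], [61, 63, 67])
202 ([-68, -70, 34], [92, 94, 97]) ([-34, -67, 33], [88, 91, 93]) ([6, -62, 32], [85, 86, 88]) ([55, -59, 32], [73, 73, 76])
```

Run:
```python
from h import *
w=snap('wrist'); cv2.imwrite('pics/w1.png',w['color'][:,:,::-1]); P=cloud(w); print(w['p'],w['R'].round(2))
X=np.array([.969,-.247]);Y=np.array([.247,.969])
print(proj(w,get_state()['eef_pos']))
L=np.stack([(P[...,:2]-[580.2,132.2])@X,(P[...,:2]-[580.2,132.2])@Y,P[...,2]],-1)
for v in range(40,480,60): print(v,[L[v,u].round(0).astype(int).tolist() for u in range(40,640,110)])
```

```text
[470.9628352  130.48541097 231.05966436] [[ 0.44  0.87  0.23]
 [ 0.9  -0.42 -0.11]
 [-0.    0.26 -0.97]]
[320.03386227 281.00332749]
40 [[-202, -176, -1], [-188, -112, 0], [-175, -49, -1], [-163, 14, -2], [-149, 78, -1], [-136, 141, -1]]
100 [[-171, -190, -1], [-157, -123, 0], [-143, -57, 0], [-130, 9, 0], [-116, 75, -2], [-103, 142, -2]]
160 [[-137, -203, 0], [-123, -135, 0], [-109, -66, -1], [-95, 3, 0], [-82, 65, 15], [-66, 142, -2]]
220 [[-101, -219, 0], [-86, -148, -2], [-76, -69, 33], [-69, -10, 61], [-56, 47, 52], [-27, 141, -1]]
280 [[-61, -236, 0], [-105, -29, 231], [-53, -68, 72], [-39, -15, 62], [-22, 44, 51], [17, 141, -2]]
340 [[-17, -256, -1], [0, -177, -1], [-71, -48, 165], [-66, -26, 165], [13, 41, 52], [65, 140, -1]]
400 [[-60, -111, 153], [49, -193, -2], [-62, -49, 173], [-58, -28, 173], [53, 37, 52], [-29, 29, 151]]
460 [[-68, -82, 186], [-63, -65, 185], [-60, -48, 184], [-57, -30, 185], [-54, -13, 185], [-50, 4, 186]]
```

View pics/w1.png

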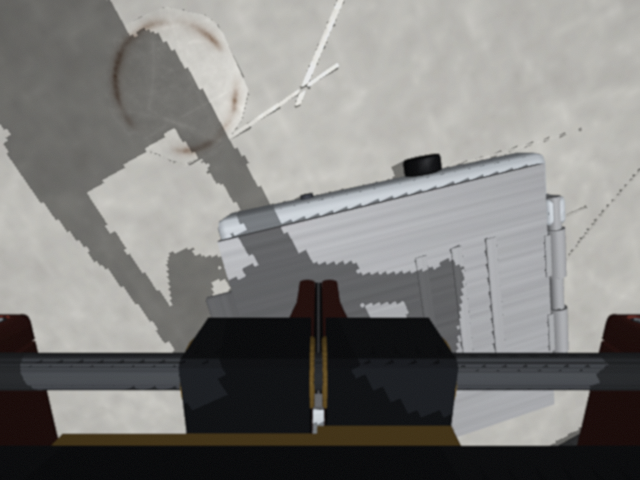

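The wrist view shows the closed fingers ending at about (318,280) on the raised cover plate, with the hinge knuckles at (556,250). I'll check the tip's depth to settle whether it pierces the plate or rests on it.

Run:
```python
from h import *
w=snap('wrist'); P=cloud(w); e=get_state()['eef_pos']
for v in range(272,316,4): print(v,[P[v,u].round(0).astype(int).tolist() for u in (290,306,332,350)])
for z in (40,67): 
  for d in (0,10): print(z,d,proj(w,[e[0]-.9*d,e[1]+.44*d,z]),proj(w,[e[0]+.9*d,e[1]-.44*d,z]))
```

```text
272 [[515, 94, 70], [519, 101, 68], [525, 112, 65], [530, 120, 64]]
276 [[517, 93, 68], [521, 100, 67], [527, 111, 65], [531, 119, 64]]
280 [[519, 92, 70], [522, 99, 69], [527, 111, 70], [533, 118, 65]]
284 [[520, 91, 70], [522, 99, 75], [528, 110, 75], [536, 117, 63]]
288 [[522, 90, 70], [522, 100, 81], [527, 110, 80], [537, 116, 64]]
292 [[524, 89, 70], [522, 99, 84], [527, 110, 85], [539, 115, 64]]
296 [[526, 88, 70], [522, 100, 90], [527, 110, 90], [541, 114, 65]]
300 [[528, 87, 70], [522, 100, 93], [527, 110, 94], [543, 113, 64]]
304 [[530, 86, 68], [522, 100, 98], [527, 110, 98], [545, 113, 64]]
308 [[531, 86, 71], [522, 100, 102], [527, 110, 102], [547, 112, 64]]
312 [[533, 85, 72], [522, 100, 107], [526, 109, 106], [549, 111, 66]]
40 0 [320.02882437 281.06022884] [320.02882437 281.06022884]
40 10 [320.10474236 264.50687841] [319.9548266  297.19488784]
67 0 [320.29608613 299.89661504] [320.29608613 299.89661504]
67 10 [320.38734614 281.14821285] [320.20746967 318.10192862]
```

```bash
cat >> h.py <<'E'
def cov(cam='side'):
    s=snap(cam); P=cloud(s); X=np.array([.969,-.247]);Y=np.array([.247,.969])
    L=np.stack([(P[...,:2]-[580.2,132.2])@X,(P[...,:2]-[580.2,132.2])@Y,P[...,2]],-1)
    m=(abs(L[...,0]-45)<25)&(L[...,1]>-30)&(L[...,1]<80)&(L[...,2]>38)&(L[...,2]<130); q=L[m]
    for _ in range(3): k=np.polyfit(q[:,1],q[:,2],1); q=q[abs(q[:,2]-np.polyval(k,q[:,1]))<4]
    st=get_state(); print(len(q),'cover slope',k,'tcp',st['eef_pos'].round(1),'F',st['force'].round(1))
E
python3 -m jog '[[0,0,-0.006,0],[0,0,-0.006,0]]'; python3 -c "
from h import *
cov()"; python3 -m jog '[[0,0,-0.01,0],[0,0,-0.01,0],[0,0,-0.01,0],[0,0,-0.01,0]]'; python3 -c "
from h import *
cov()"
```

```text
t: 4.2
eef_pos: [535.5, 100.3, 52.5]
tool_rot: [-0.704, -3.062, -0.0]
force: [0.2, 0.0, 0.8]
opening: 0.2
finger_force: 0.0
304 cover slope [-0.18810577 59.8124347 ] tcp [536.1 100.4  53.6] F [-0.  -0.1  1.2]
t: 4.75
eef_pos: [535.6, 100.3, 93.0]
tool_rot: [0.704, 3.061, 0.0]
force: [0.8, 0.5, -0.0]
opening: 0.5
finger_force: 0.0
308 cover slope [-0.1861949  59.92110161] tcp [536.3 100.4  94.6] F [ 0.6 -0.5  0.7]
```

```bash
python3 -m jog '[[0,0,0.01,0],[0,0,0.01,0],[0,0,0.003,0]]'; python3 -m jog '[[0,0,0.003,0]]';python3 -m jog '[[0,0,0.003,0]]';python3 -m jog '[[0,0,0.003,0]]'; python3 -c "
from h import *
cov()"
```

```text
t: 5.18
eef_pos: [534.4, 100.1, 66.8]
tool_rot: [-0.703, -3.059, 0.002]
force: [0.1, -0.7, 0.3]
opening: 0.4
finger_force: 0.0
t: 5.3
eef_pos: [535.2, 100.3, 65.3]
tool_rot: [-0.703, -3.061, 0.001]
force: [0.3, 0.1, 0.5]
opening: 0.2
finger_force: 0.0
t: 5.42
eef_pos: [535.6, 100.3, 62.9]
tool_rot: [0.704, 3.062, 0.0]
force: [1.0, -0.6, -0.3]
opening: 0.7
finger_force: 0.0
t: 5.55
eef_pos: [535.6, 100.3, 60.0]
tool_rot: [0.704, 3.061, 0.0]
force: [-0.6, 0.8, -0.1]
opening: 0.7
finger_force: 0.0
306 cover slope [-0.18425213 59.87665832] tcp [535.4 100.3  59.5] F [-0.3  0.   0.2]
```

```bash
python3 - <<'E'
from h import *
def f():
    w=snap('wrist'); P=cloud(w); print(get_state()['eef_pos'].round(1),[P[v,312].round(0).astype(int).tolist() for v in range(268,306,3)],[P[v,328].round(0).astype(int).tolist() for v in range(268,306,6)])
    s=snap('side'); P=cloud(s); print([P[v,294].round(0).astype(int).tolist() for v in range(166,196,2)])
f()
E
python3 -m jog '[[0,0,-0.015,0],[0,0,-0.015,0]]'
python3 - <<'E'
from h import *
w=snap('wrist'); P=cloud(w); print(get_state()['eef_pos'].round(1),[P[v,312].round(0).astype(int).tolist() for v in range(268,330,3)])
E
```

```text
[535.4 100.3  59.7] [[524, 101, 67], [525, 100, 68], [527, 99, 67], [528, 99, 69], [523, 102, 90], [523, 102, 94], [523, 102, 98], [523, 102, 101], [523, 102, 106], [523, 102, 108], [523, 102, 112], [523, 102, 114], [524, 102, 117]] [[528, 109, 66], [531, 107, 66], [526, 109, 90], [526, 109, 98], [526, 108, 106], [526, 108, 113], [526, 108, 117]]
[[528, 15, 171], [536, 91, 121], [536, 91, 115], [535, 90, 110], [536, 93, 103], [535, 88, 101], [535, 92, 92], [539, 130, 63], [538, 120, 63], [536, 106, 66], [534, 92, 69], [533, 79, 72], [531, 64, 76], [530, 58, 75], [529, 51, 74]]
t: 5.95
eef_pos: [535.8, 100.3, 91.7]
tool_rot: [0.703, 3.061, 0.001]
force: [-0.4, 0.6, 0.2]
opening: 0.4
finger_force: 0.0
[537.  100.5  94.5] [[533, 96, 69], [536, 95, 67], [537, 94, 70], [539, 93, 68], [523, 102, 122], [523, 102, 126], [523, 102, 131], [523, 102, 134], [524, 102, 136], [524, 102, 141], [524, 102, 143], [524, 102, 147], [524, 102, 150], [524, 102, 153], [524, 102, 156], [524, 102, 158], [524, 102, 161], [524, 102, 164], [524, 102, 165], [524, 102, 167], [524, 102, 170]]
```

The measured fingertips end about 27 mm above the reported TCP, so the cover has simply followed them down so far. I'll press further, watching the force.

```bash
python3 -m jog '[[0,0,0.018,0],[0,0,0.018,0],[0,0,0.016,0],[0,0,0.006,0],[0,0,0.006,0],[0,0,0.006,0]]'; python3 -m jog '[[0,0,0.003,0],[0,0,0.002,0]]';python3 -m jog '[[0,0,0.002,0]]';python3 -c "
from h import *
cov()"
```

```text
t: 6.75
eef_pos: [535.8, 100.3, 20.1]
tool_rot: [0.704, 3.061, 0.0]
force: [-0.6, -0.4, 1.8]
opening: 0.7
finger_force: 0.5
t: 7.0
eef_pos: [535.7, 100.2, 15.2]
tool_rot: [0.704, 3.061, 0.0]
force: [-0.8, 0.3, 1.4]
opening: 0.2
finger_force: 0.5
t: 7.12
eef_pos: [535.8, 100.2, 13.6]
tool_rot: [0.704, 3.061, 0.0]
force: [-4.1, -2.5, 12.3]
opening: 0.7
finger_force: 5.9
427 cover slope [-4.61011816e-05  4.26432593e+01] tcp [535.8 100.3  13.8] F [-0.2 -1.2  2.4]
```

```bash
python3 -m jog '[[0,0,-0.03,0],[0,0,-0.04,0],[0,0,-0.04,0],[-0.012,-0.052,0,0],[-0.012,-0.052,0,0],[-0.012,-0.052,0,0],[-0.012,-0.052,0,0],[-0.012,-0.052,0,0]]' -0.1 40;  python3 -m jog '[[-0.012,-0.052,0,0],[-0.012,-0.052,0,0],[-0.010,-0.052,0,0],[0,0,0,0.18],[0,0,0,0.18],[0,0,0,0.18],[0,0,0,0.18],[0,0,0,0.18]]'; python3 -m jog '[[0,0,0,0.18],[0,0,0,0.18],[0,0,0,0.18],[0,0,0,0.18],[0,0,0,0.18],[0,0,0,0.18],[0,0,0,0.18],[0,0,0,0.085]]'
python3 - <<'E'
from h import *
cov()
go(436.7,-318,130,2.016)
w=snap('wrist'); cv2.imwrite('pics/w2.png',w['color'][:,:,::-1]); P=cloud(w)
import pickle; pickle.dump(w,open('w.pkl','wb'))
im=w['color'].astype(int);
E
```

```text
t: 8.18
eef_pos: [475.5, -161.2, 123.1]
tool_rot: [0.703, 3.061, 0.0]
force: [0.7, -0.1, 0.2]
opening: 39.5
finger_force: 0.0
t: 9.18
eef_pos: [438.6, -314.9, 122.9]
tool_rot: [-1.973, -2.445, -0.001]
force: [-0.7, 0.4, 0.3]
opening: 39.5
finger_force: 0.0
t: 10.18
eef_pos: [438.6, -314.9, 122.9]
tool_rot: [-3.065, -0.687, -0.0]
force: [0.2, 0.6, -0.0]
opening: 39.6
finger_force: 0.0
423 cover slope [-3.65066230e-04  4.25894155e+01] tcp [ 438.6 -314.9  122.9] F [ 1.2  0.  -0.5]
t 10.225 pos [ 438.6 -314.9  122.9] F [ 1.2  0.  -0.5] open 39.2 q [-0.69 -0.07  1.52  0.    1.7   0.45] 
shift [-0.003   0.002  -0.0071] turn -0.007 tilt [ 0. -0.] yangle -1.132
```

View pics/w2.png

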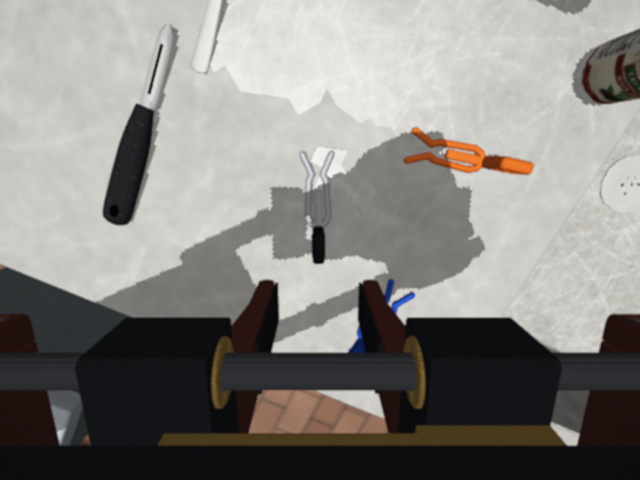

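The clip stands upright at (318,200) with its tab at (318,245), nearly aligned with the tool. I'll measure the offsets and the fingertip height.

Run:
```python
from h import *
import pickle; w=pickle.load(open('w.pkl','rb')); P=cloud(w); st=get_state(); M=R.from_rotvec(st['tool_rot']).as_matrix()
T=lambda p:(p-st['eef_pos'])@M
sub=(slice(215,275),slice(295,345)); m=(w['color'][sub].max(2)<45); p=P[sub][m]; print('tab',len(p))
q=p[p[:,2]>37]; print('top n',len(q),'world',q.mean(0).round(1),'tool',T(q).mean(0).round(1),'min',T(q).min(0).round(1),'max',T(q).max(0).round(1))
sub=(slice(145,225),slice(295,345)); x=P[sub]; l=x[(x[...,2]>3)&(x[...,2]<12)]; print('wire',len(l),l.mean(0).round(1),T(l).mean(0).round(1),'min',T(l).min(0).round(1),T(l).max(0).round(1))
c=np.polyfit(T(l)[:,0],T(l)[:,1],1); print('line tool',c)
for n,(a,b) in {'L':(245,280),'R':(355,392)}.items():
    x=P[278:320,a:b].reshape(-1,3); x=x[(x[:,2]>60)]; t=T(x); print(n,len(x),'tip lowest world z',np.sort(x[:,2])[:10].round(0),'tool y range',t[:,1].min().round(1),t[:,1].max().round(1),'x',t[:,0].min().round(1),t[:,0].max().round(1))
```

```text
tab 371
top n 303 world [ 435.  -317.1   39.1] tool [-4.2  0.4 83.8] min [-16.6  -4.4  81.2] max [ 7.7  4.5 85.9]
wire 1296 [ 471.7 -298.7    5. ] [ 36.8  -0.3 118. ] min [  8.1 -15.2 115.4] [ 72.1  13.7 119.9]
line tool [-0.01560424  0.2248914 ]
L 1114 tip lowest world z [151. 151. 152. 152. 152. 152. 152. 152. 152. 152.] tool y range -29.1 0.9 x -10.3 70.1
R 1128 tip lowest world z [151. 151. 151. 151. 152. 152. 152. 152. 152. 152.] tool y range 0.9 29.8 x -10.4 70.1
```

```bash
python3 -m jog '[[-0.004,0,0.025,-0.015],[0,0,0.03,0],[0,0,0.03,0],[0,0,0.025,0],[0,0,0.015,0],[0,0,0.01,0]]'; python3 -m jog '[[0,0,0.006,0],[0,0,0.004,0]]'; python3 -m jog '[[0,0,0,0],[0,0,0,0],[0,0,0,0],[0,0,0,0]]' -1 40
```

```text
t: 11.02
eef_pos: [434.9, -316.7, -12.5]
tool_rot: [-3.058, -0.717, 0.0]
force: [0.8, 0.2, 0.3]
opening: 39.5
finger_force: 0.0
t: 11.28
eef_pos: [435.2, -317.0, -21.6]
tool_rot: [3.058, 0.716, 0.001]
force: [-0.3, -0.9, 0.1]
opening: 39.7
finger_force: 0.0
t: 11.78
eef_pos: [435.0, -316.9, -21.6]
tool_rot: [3.058, 0.716, 0.001]
force: [0.6, 0.2, 0.8]
opening: 10.0
finger_force: 40.0
```

```bash
python3 -m jog '[[0,0,-0.02,0],[0,0,-0.045,0],[0,0,-0.045,0],[0.0285,-0.0437,0,0],[0.0285,-0.0437,0,0],[0.0285,-0.0437,0,0],[0.0285,-0.0437,0,0],[0.0285,-0.0437,0,0]]';  python3 -m jog '[[0.0285,-0.0437,0,0],[0.0285,-0.0437,0,0],[0.0285,-0.0437,0,0],[0,0,0,0.178],[0,0,0,0.178],[0,0,0,0.178],[0,0,0,0.178],[0,0,0,0]]'
python3 - <<'E'
from h import *
go(503,93.4,50,-0.25+np.pi/2)
w=snap('wrist'); cv2.imwrite('pics/w3.png',w['color'][:,:,::-1]); P=cloud(w)
import pickle; pickle.dump(w,open('w.pkl','wb'))
print(proj(w,[593,70.4,62]))
E
```

```text
t: 12.78
eef_pos: [465.8, -56.1, 89.7]
tool_rot: [3.058, 0.715, 0.003]
force: [0.6, 0.1, -1.1]
opening: 9.5
finger_force: 40.0
t: 13.78
eef_pos: [484.2, 97.8, 89.3]
tool_rot: [-3.117, 0.393, -0.002]
force: [-0.1, 0.3, -1.2]
opening: 9.6
finger_force: 40.0
t 13.775 pos [484.2  97.8  89.3] F [-0.1  0.3 -1.2] open 9.6 q [ 0.13 -0.19  1.69 -0.    1.64  1.95] 
shift [ 0.0192 -0.0004  0.0393] turn -0.001 tilt [ 0.001 -0.   ] yangle -1.821
[315.26160109  76.97189213]
```

View pics/w3.png

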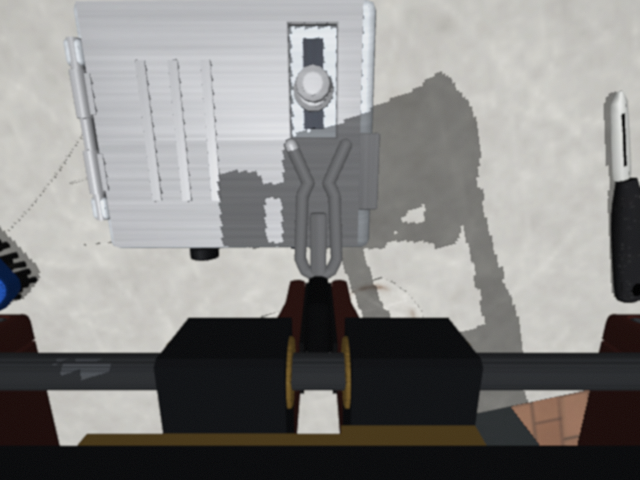

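The wrist view shows the stud head at (312,82) in its slot and the gripped clip's legs opening toward it at (318,150). I'll measure the stud in the tool frame.

Run:
```python
from h import *
import pickle; w=pickle.load(open('w.pkl','rb')); P=cloud(w); st=get_state(); M=R.from_rotvec(st['tool_rot']).as_matrix()
T=lambda p:(p-st['eef_pos'])@M
x=P[50:125,280:345].reshape(-1,3); q=x[(x[:,2]>57)&(x[:,2]<67)]; t=T(q); print('head',len(q),np.median(q,0).round(1),'tool mid',((t.min(0)+t.max(0))/2).round(1),'ext',np.ptp(t,axis=0).round(1),'mean',t.mean(0).round(1))
x=P[20:140,270:360].reshape(-1,3); q=x[(x[:,2]<38)&(x[:,2]>28)]; t=T(q); print('slot',len(q),np.percentile(t,[2,98],axis=0).round(1))
# clip wires
x=P[135:270,270:370].reshape(-1,3); z=x[:,2]; print(np.percentile(z,[5,50,95])); q=x[(z>100)&(z<130)]; t=T(q); print('wire',len(q),'z',np.median(q[:,2]))
for a in range(20,82,6):
    k=t[(t[:,0]>a)&(t[:,0]<a+6)]; 
    if len(k): print(a,k[:,1].min().round(1),k[:,1].max().round(1),k[:,2].mean().round(1))
# slicer edges: cover top right/left
m=(P[...,2]>40)&(P[...,2]<46); t=T(P[m]); 
for a in (40,60,80,100,120,140): k=t[abs(t[:,0]-a)<3]; print(a,k[:,1].min().round(1),k[:,1].max().round(1))
```

```text
head 983 [590.8  72.9  60.7] tool mid [109.6  -2.1  28.9] ext [19.7 19.7  6.4] mean [109.3  -2.1  28.6]
slot 3706 [[ 82.  -16.6  52.3]
 [146.1  12.2  57.2]]
[ -0.81927631  42.68550461 116.73576484]
wire 4340 z 115.90353573153153
20 -10.7 12.4 -26.8
26 -10.6 12.4 -26.7
32 -10.6 11.8 -26.9
38 -9.9 11.7 -26.7
44 -9.8 11.7 -26.6
50 -9.2 11.1 -26.6
56 -9.0 10.9 -26.6
62 -11.6 13.7 -26.6
68 -14.3 16.3 -26.6
74 -14.2 16.2 -26.1
40 -153.3 40.7
60 -152.5 40.5
80 -151.4 41.1
100 -153.0 28.0
120 -153.0 27.6
140 -153.0 27.5
```

```bash
python3 -m jog '[[0.014,-0.003,0.02,0],[0,0,0.025,0],[0,0,0.012,0],[0,0,0.005,0],[0,0,0,0]]'; python3 -m jog '[[0,0,0.002,0],[0,0,0.002,0]]'; python3 -m jog '[[0,0,0.001,0],[0,0,0,0]]'
```

```text
t: 14.45
eef_pos: [498.5, 97.2, 26.5]
tool_rot: [-3.117, 0.394, -0.001]
force: [0.2, 0.3, -0.7]
opening: 9.7
finger_force: 40.0
t: 14.7
eef_pos: [498.8, 97.2, 22.7]
tool_rot: [-3.116, 0.395, -0.002]
force: [0.4, -0.1, -0.5]
opening: 9.9
finger_force: 40.0
t: 14.95
eef_pos: [498.4, 97.2, 21.4]
tool_rot: [-3.117, 0.395, -0.001]
force: [-1.1, -0.5, 1.0]
opening: 9.9
finger_force: 40.0
```

```bash
python3 -m jog '[[0.006,0,0,0],[0.006,0,0,0],[0.006,0,0,0]]'; python3 -m jog '[[0.003,0,0,0]]'; python3 -m jog '[[0.002,0,0,0]]'; python3 -m jog '[[0.002,0,0,0]]'; python3 -m jog '[[0.002,0,0,0]]'
```

```text
t: 15.32
eef_pos: [516.3, 92.6, 21.4]
tool_rot: [-3.116, 0.395, -0.0]
force: [-3.3, 1.4, 4.9]
opening: 10.0
finger_force: 40.0
t: 15.45
eef_pos: [519.1, 91.9, 21.3]
tool_rot: [-3.116, 0.395, 0.0]
force: [-2.8, 0.8, 5.3]
opening: 9.7
finger_force: 40.0
t: 15.58
eef_pos: [520.8, 91.4, 21.4]
tool_rot: [-3.116, 0.395, 0.0]
force: [-3.8, 0.2, 5.3]
opening: 9.8
finger_force: 40.0
t: 15.7
eef_pos: [522.7, 91.0, 21.3]
tool_rot: [-3.117, 0.395, 0.0]
force: [-2.8, 1.4, 5.9]
opening: 9.8
finger_force: 40.0
t: 15.82
eef_pos: [524.6, 90.5, 21.4]
tool_rot: [-3.116, 0.395, -0.0]
force: [-3.2, 0.2, 5.5]
opening: 10.0
finger_force: 40.0
```

```bash
python3 -m jog '[[0,0,-0.0005,0]]'; for i in 1; do :; done; python3 -m jog '[[0.002,0,0,0]]'; python3 -m jog '[[0.002,0,0,0]]'; python3 -m jog '[[0.002,0,0,0]]'; python3 -m jog '[[0.001,0,0,0]]'
```

```text
t: 15.95
eef_pos: [524.7, 90.5, 21.4]
tool_rot: [-3.116, 0.395, -0.001]
force: [0.4, 0.9, 0.7]
opening: 10.2
finger_force: 40.0
t: 16.08
eef_pos: [526.0, 90.3, 21.4]
tool_rot: [-3.116, 0.394, 0.002]
force: [-5.6, 2.5, 4.7]
opening: 9.8
finger_force: 40.0
t: 16.2
eef_pos: [527.1, 90.0, 21.4]
tool_rot: [-3.116, 0.394, 0.005]
force: [-9.5, 3.7, 5.9]
opening: 9.6
finger_force: 40.0
t: 16.32
eef_pos: [528.4, 89.7, 21.4]
tool_rot: [-3.116, 0.394, 0.007]
force: [-12.2, 2.9, 7.8]
opening: 9.8
finger_force: 40.0
t: 16.45
eef_pos: [528.9, 89.5, 21.4]
tool_rot: [-3.116, 0.394, 0.009]
force: [-13.2, 4.5, 8.6]
opening: 9.8
finger_force: 40.0
```

```bash
python3 -m jog '[[0,0,-0.001,0]]'; python3 -m jog '[[0.001,0,0,0]]'; python3 -m jog '[[0.001,0,0,0]]'; python3 -c "
from h import *
w=snap('wrist'); cv2.imwrite('pics/w4.png',cv2.resize(w['color'][60:340,210:430,::-1],(471,600)))
s=snap('side'); cv2.imwrite('pics/s4.png',cv2.resize(s['color'][150:230,270:350,::-1],(600,600)))
im=np.hstack([cv2.imread('pics/w4.png')[:,30:430],cv2.resize(cv2.imread('pics/s4.png'),(400,600))]); cv2.imwrite('pics/ws4.png',im)
"
```

```text
t: 16.58
eef_pos: [529.0, 89.4, 21.6]
tool_rot: [-3.116, 0.394, 0.009]
force: [-7.2, 1.8, 0.7]
opening: 9.8
finger_force: 40.0
t: 16.7
eef_pos: [529.4, 89.3, 21.5]
tool_rot: [-3.116, 0.394, 0.011]
force: [-12.2, 3.8, 5.7]
opening: 10.0
finger_force: 40.0
t: 16.82
eef_pos: [529.9, 89.2, 21.6]
tool_rot: [-3.116, 0.394, 0.013]
force: [-14.1, 4.8, 5.4]
opening: 9.6
finger_force: 40.0
```

View pics/ws4.png

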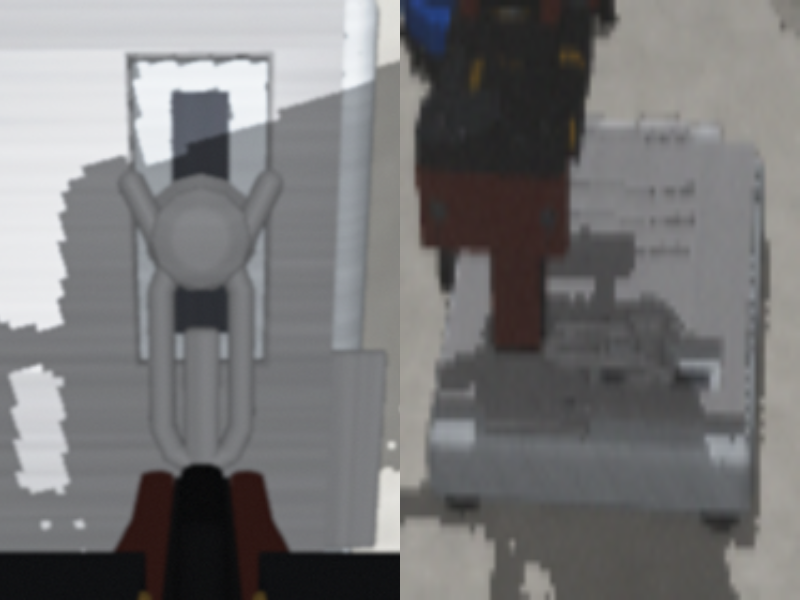

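The clip is well centred on the stud: the head, at (200,235), sits between the flared legs and the bulge is just below it. I'll keep pushing gently.

```bash
python3 -m jog '[[0.001,0,-0.0003,0]]'; python3 -m jog '[[0.001,0,-0.0003,0]]'; python3 -m jog '[[0.001,0,0,0]]'; python3 -m jog '[[0.001,0,0,0]]'
```

```text
t: 17.05
eef_pos: [530.3, 89.1, 21.6]
tool_rot: [-3.116, 0.393, 0.015]
force: [-16.2, 5.3, 6.9]
opening: 9.9
finger_force: 40.0
t: 17.18
eef_pos: [530.8, 88.9, 21.6]
tool_rot: [-3.116, 0.393, 0.016]
force: [-15.6, 3.7, 6.6]
opening: 9.9
finger_force: 40.0
t: 17.3
eef_pos: [532.2, 88.6, 21.7]
tool_rot: [-3.116, 0.393, 0.015]
force: [-13.2, 3.8, 5.0]
opening: 9.9
finger_force: 40.0
t: 17.42
eef_pos: [533.9, 88.1, 21.7]
tool_rot: [-3.117, 0.394, 0.012]
force: [-10.1, 3.2, 3.2]
opening: 9.7
finger_force: 40.0
```

Force peaked and is now dropping past the bulge.

```bash
python3 -m jog '[[0.001,0,0,0]]'; python3 -m jog '[[0.001,0,0,0]]'; python3 -m jog '[[0.001,0,0,0]]'; python3 -m jog '[[0.001,0,0,0]]'
```

```text
t: 17.55
eef_pos: [536.0, 87.5, 21.8]
tool_rot: [-3.117, 0.394, 0.008]
force: [-3.3, 1.7, 0.2]
opening: 9.8
finger_force: 40.0
t: 17.68
eef_pos: [539.0, 86.7, 22.1]
tool_rot: [3.117, -0.395, -0.001]
force: [3.0, 1.3, -1.8]
opening: 9.9
finger_force: 40.0
t: 17.8
eef_pos: [541.1, 86.2, 23.1]
tool_rot: [-3.117, 0.395, -0.004]
force: [2.8, 0.9, -1.1]
opening: 9.6
finger_force: 40.0
t: 17.92
eef_pos: [541.8, 86.0, 23.4]
tool_rot: [-3.116, 0.395, -0.002]
force: [2.3, 1.0, -1.3]
opening: 10.1
finger_force: 40.0
```

```bash
python3 -m jog '[[0.001,0,0.0007,0]]'; python3 -m jog '[[0.001,0,0.0006,0]]'; python3 -m jog '[[0.0005,0,0,0]]'; python3 -m jog '[[0.0005,0,0,0]]'
```

```text
t: 18.05
eef_pos: [542.6, 85.9, 22.9]
tool_rot: [-3.116, 0.395, -0.002]
force: [2.9, 1.1, 0.1]
opening: 9.9
finger_force: 40.0
t: 18.18
eef_pos: [543.2, 85.7, 22.2]
tool_rot: [-3.116, 0.395, -0.001]
force: [1.6, 1.0, 1.5]
opening: 10.0
finger_force: 40.0
t: 18.3
eef_pos: [543.4, 85.6, 21.9]
tool_rot: [-3.116, 0.395, 0.0]
force: [0.5, 1.9, 0.7]
opening: 9.7
finger_force: 40.0
t: 18.42
eef_pos: [543.5, 85.6, 21.8]
tool_rot: [-3.117, 0.395, 0.001]
force: [0.4, 2.1, 0.6]
opening: 9.7
finger_force: 40.0
```

```bash
python3 -m jog '[[0.001,0,0,0]]'; python3 -m jog '[[0.0007,0,0,0]]'
python3 - <<'E'
from h import *
w=snap('wrist'); P=cloud(w); st=get_state(); M=R.from_rotvec(st['tool_rot']).as_matrix(); print(st['eef_pos'].round(1),st['force'].round(1))
t=((P-st['eef_pos'])@M).reshape(-1,3); z=P.reshape(-1,3)[:,2]
k=t[(z>58)&(z<66)&(abs(t[:,1])<14)&(t[:,0]>30)&(t[:,0]<80)]; print('head mid tool',((k.min(0)+k.max(0))/2).round(1),np.ptp(k,axis=0).round(1))
E
```

```text
t: 18.55
eef_pos: [543.9, 85.5, 21.5]
tool_rot: [-3.117, 0.395, 0.004]
force: [-3.2, 2.7, 2.3]
opening: 9.8
finger_force: 40.0
t: 18.68
eef_pos: [544.0, 85.5, 21.5]
tool_rot: [-3.116, 0.394, 0.006]
force: [-6.3, 3.9, 3.8]
opening: 9.3
finger_force: 40.0
[544.   85.5  21.5] [-5.6  3.8  2. ]
head mid tool [ 48.8   0.5 -39.6] [19.4 19.7  5.6]
```

```bash
python3 -m jog '[[-0.001,0,0,0]]'; python3 -m jog '[[0,0,0,0],[0,0,0,0],[0,0,0,0]]' -0.4; python3 -m jog '[[0,0,-0.01,0],[0,0,-0.02,0],[0,0,-0.03,0],[0,0,-0.03,0],[0,0,-0.02,0],[-0.03,0,0,0],[-0.03,0,0,0],[0,0,0,0]]'
python3 - <<'E'
from h import *
cov()
w=snap('wrist'); cv2.imwrite('pics/w5.png',w['color'][:,:,::-1]); P=cloud(w); st=get_state(); M=R.from_rotvec(st['tool_rot']).as_matrix()
t=((P-st['eef_pos'])@M).reshape(-1,3); z=P.reshape(-1,3)[:,2]
f=lambda k:print(len(k),k.min(0).round(1),k.max(0).round(1),((k.min(0)+k.max(0))/2).round(1))
f(t[(z>57)&(z<66)&(abs(t[:,1])<15)&(t[:,0]>80)&(t[:,0]<150)])
f(t[(z>72)&(z<90)&(abs(t[:,1])<12)&(t[:,0]>30)&(t[:,0]<150)])
f(t[(z>46)&(z<53)&(abs(t[:,1])<18)&(t[:,0]>60)&(t[:,0]<160)])
E
```

```text
t: 18.85
eef_pos: [543.9, 85.4, 21.4]
tool_rot: [-3.117, 0.395, 0.002]
force: [0.6, 2.7, -0.4]
opening: 9.6
finger_force: 40.0
t: 19.23
eef_pos: [544.7, 84.9, 21.9]
tool_rot: [3.116, -0.396, 0.001]
force: [0.1, 0.5, -0.2]
opening: 26.3
finger_force: 0.0
t: 20.23
eef_pos: [485.7, 100.6, 133.0]
tool_rot: [-3.116, 0.394, -0.002]
force: [0.4, 0.1, -0.2]
opening: 26.2
finger_force: 0.0
425 cover slope [7.27525239e-04 4.25567654e+01] tcp [486.5 100.4 132.8] F [ 0.1 -0.5 -0.2]
660 [97.8 -9.5 69.4] [117.3  10.1  75.6] [107.6   0.3  72.5]
586 [45.4 -4.6 48.2] [70.6  6.7 60.4] [58.   1.  54.3]
1611 [ 69.2 -16.1  82.2] [135.4  16.8  86.7] [102.3   0.3  84.4]
```

View pics/w5.png

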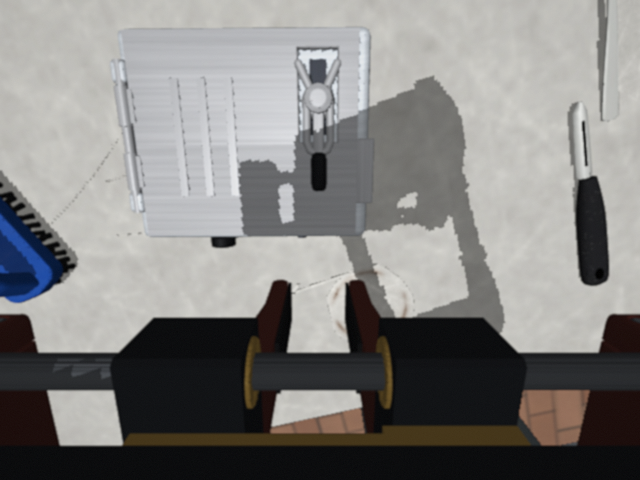

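The wrist view shows the clip flat on the closed cover with the stud head at (318,97) between its legs and the tab at (319,170). The wire ends reach 27.8 mm past the stud axis, where 27 mm is nominal, so the clip is home.

```bash
python3 -c "
from rig import close_job
print(close_job())"
```

```text
the job is handed in; nothing more can be done
None
```

The cover lies flat, the clip is snapped home on the stud and let go, and the job is handed in at about 20 s; the push on the clip peaked near 17 N, including sliding friction, against the roughly 10 N asked.

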